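# Lever up a bench power supply and shim its front

### The job

Prop up the front of the heavy power supply so its displays lean back: put the pry bar's toe under its front edge and over the fulcrum, lever the front up, lodge the bar's shaft under the red keeper and let go so that it stays up, then slide the orange stepped shim under the front edge until its step meets the front panel. Then free the bar from the keeper, let the front down gently onto the shim, pull the bar out and lay it flat on the desk clear of everything. Touch the power supply only with the bar and the shim, do not shove it along the desk, do not wrench the keeper, and leave the other things alone.

Things in the scene. Friction and masses are not known exactly. Their poses are not given: they have to be found in the camera images.
- psu: Heavy grey bench power supply, 3 to 5 kg, loose on the desk: case 160 (x) x 240 (y) x 54 tall on four rubber feet 14 high (radius 10, at x +-62, y +-105), so its underside is 14 and its top 68 above the desk. Origin: centre of the footprint at desk height, +z up. Its front panel with two displays faces its own -x, 80 from the origin.
- psu_edge (a point): Middle of the power supply's lower front edge (x -80, y 0, z 14 in its body frame); axes as the body.
- psu_back (a point): Middle of the power supply's lower rear edge (x +80, y 0, z 14 in its body frame); it hardly moves when the front is levered up.
- fulcrum: Blue steel ridge on a thin blue plate (30 x 66), fixed to the desk: 10 high with a rounded top (radius 3.5), 7 thick in x, 54 long along its own y. Origin: its middle at desk height. +x points to the power supply, whose front face stands 30 to 40 beyond it. With the bar fully in, the toe reaches 20 to 30 under the case. The shim has room 75 to the -y side of the fulcrum.
- fulcrum_crest (a point): Middle of the fulcrum's crest, 10 above the desk; axes as the fulcrum.
- keeper: Red hook fixed to the desk, origin at desk height about 100 behind the fulcrum (its -x side), axes parallel to it. Its arm, 18 wide in x, underside 24 and top 34 above the desk, spans y -4 to +29; the post under it has its inner face at y +15, with a base plate beyond. Open at the -y side: the bar enters there sideways, its shaft's top pressed below 24.
- keeper_under (a point): Point at the height of the underside of the keeper's arm, above the keeper's origin (24 above the desk). A lodged bar lies under it along x, about 0.06 rad handle-high, pressed up against the arm by the load and held by friction, with the front edge of the case about 11 up.
- bar_grip (a point): Pry bar, 0.32 kg, steel with a yellow handle. Point: centre of the handle (100 long in x, 24 wide, 28 tall). x runs along the bar to the toe, z up when it lies flat. From this point: shaft 20 wide from x +46 to +190, underside z -8, top z 0; under it a lug from x +177 to +184, down to z -14, which stops against the fulcrum when the toe is fully in.
- bar_bend (a point): Underside of the pry bar where shaft meets toe (x +190, z -8 from the handle's centre); it sits on the fulcrum's crest when the bar is fully in. Beyond it the toe, 60 long, 22 wide, 4.5 thick, is bent up by 0.22 rad from the shaft. Fully in, with the toe's tip just off the desk, the bar is about 0.35 rad handle-high.
- shim_grip (a point): Orange plastic stepped shim, 0.11 kg. Point: centre of its tall grip block (64 long in x, 36 wide in y, 42 tall), 24 above its underside. From this point the step (the block's front face) is at x +36; beyond it a tongue 30 long, 36 wide, 20 tall points to its +x and goes under the case.
- shim_stop (a point): Middle of the foot of the shim's step, 10 above its underside, where tongue meets block; it should meet the power supply's front face.
- board_box: Bystander: open black project box with a green board, 85 x 65 x 26; origin at the centre of its underside.
- closed_box: Bystander: closed black project box, 85 x 65 x 28; origin at the centre of its underside.
- screw_jar: Bystander: small screw jar, diameter 48, 55 tall; origin at the centre of its underside.
There are look-alikes about, which are no part of the job. Leave any pink or yellow look-alike of the part that bears shim_grip alone.

How it is judged:
By the outcome, as a careful person would: the job done as asked, in the order asked, and still so for the second after the job is handed in, with the robot touching nothing.
It also fails if it takes over 67 s, if anything falls off the work surface, if the arm or the gripper's body presses on something with over 40 N, if the wrist force passes 120 N, or if a joint passes its speed limit or range.

### The arm

A 6-joint arm with a two-finger parallel gripper is mounted at the origin on the work surface. World frame = base frame: x ahead of the robot, y to its left, z up, the work surface at z = 0. Lengths are in mm, angles in rad, forces in N, time in s.
With the tool pointing down it reaches from about 350 to 875 mm from the base axis. Payload 4.2 kg.
Tool frame: the origin (TCP) lies between the finger pads; the fingertips stand 14 mm ahead of it and the grasp point (between the pads) lies 5 mm behind it; z points along the fingers, y is the line along which they close (so a half turn about z gives the same grasp; the last joint's range is limited). The gripper opens to 85 mm and grips with 20 to 120 N. Pads are 22 mm wide; open, the fingers measure 114 mm over their backs; the gripper's body (76 mm by 85 mm) begins 54 mm behind the grasp point. The pads swing forward as they close: fully open they stand 13 mm farther back than shut.
Start: joints at [0.259, 0.385, 0.008, 0, -1.194, -0.259], TCP at [624.979, 0.025, 245.312] pointing down, gripper open.
Joint ranges: [-3.14, 3.14], [-1.21, 2.06], [-1.07, 1.41], [-3.16, 2.05], [-2.99, -0.16], [-3.1, 3.1]. Speed limits (rad/s): [2.79, 2.79, 3.14, 3.14, 3.14, 3.14].

### API

Orientations are given as a unit quaternion [x, y, z, w].
In Python, from bench import * gives the robot as it stands.
- The arm moves only by the tool carry_out, never from a script. Its argument "motion" is a list of rows, each a list of 7 numbers: the turn, a rotation vector about the tool's x, y, z in rad, then the shift along the tool's x, y, z in mm, then the opening, from -1 (shut) to 1 (fully open), so that 0 is half open. A call has 1 to 5 rows; each row is the pose to reach, as a shift and turn from the pose commanded when the call began, along the tool's axes at that moment; what a row does not reach only later rows make up. A row lasts 1/8 s, in which the tool goes at most 62.5 mm and 10.7 degrees, less where a joint would pass 70% of its speed; a pose out of reach is approached as far as the arm can. A call with a gripper value outside its range is refused whole. The fingers move at their own pace and stop on an object; the grip force is fixed at half the most. Time passes only in rows, so rows that repeat a pose let the fingers close. It gives the time, the measured TCP pose, the force, the opening and the grip force at its end, in the units of the state.
- read_state(): the state, without advancing time (a new reading comes with each control period).
- get_image(name): name is "scene" or "side" or "wrist"; returns a dict with "color" (384x512x3 uint8, blue, green, red), "mtx" (3x3 intrinsics, pixels), "position" and "orientation" of the camera in the world. Camera axes: x right, y down, z forward; pixel columns grow to the right and rows downward; lengths in mm; the calibration is good to about 2 mm. A picture is of the moment at which its call begins. There is no depth.
- job_done(): hands the job in; it is judged then, once.
The state is a dict: "clock": time; "joints": joint angles; "joint_vel": joint speeds; "joint_efforts": joint torques, N m; "position": TCP position; "ee_rot": TCP orientation; "contact_force": force on the tool from outside, world axes, zero at the start; "wrist_torque": the same for the moment, N m; "gripper_width": finger opening in mm; "grasp_force": force on a finger pad.
Only numpy, scipy, OpenCV 4.12 (cv2) and the standard library are available. Lean on these libraries where they do the work, as an engineer would, in place of code of your own. Each camera call takes 0.05 s, during which the arm holds its last target. There are 200 camera calls.

## Working session

There is one attempt and no reset: what is moved stays moved. The work goes in short steps, Python scripts to look and compute and a tool call to move; the robot and the scene stay as the last step left them, time stands still between calls to the robot, and variables do not carry over. Pictures are saved under pics/ and viewed, at most 10 in all, crops included, and the job is handed in when it is done.

Besides the shell and the picture viewer there is one more tool, called in YAML: its name, and indented under it one key for each argument. carry_out: Moves the arm, as the interface text tells. Its arguments: {"type":"object","properties":{"motion":{"type":"array"}},"required":["motion"]}

```bash
mkdir -p pics; ls; cat > h.py <<'E'
from bench import *
import numpy as np, cv2
from scipy.spatial.transform import Rotation as R
def ray(im,u,v):
    K=np.array(im["mtx"]);d=np.linalg.inv(K)@[u,v,1]
    return np.array(im["position"]),R.from_quat(im["orientation"]).apply(d)
def onz(im,u,v,z):
    p,d=ray(im,u,v);return p+d*(z-p[2])/d[2]
def proj(im,P):
    K=np.array(im["mtx"]);c=R.from_quat(im["orientation"]).inv().apply(np.array(P,float)-np.array(im["position"]))
    q=c@K.T;return q[...,:2]/q[...,2:]
E
python3 - <<'E'
from h import *
import pickle
ims={}
for n in("scene","side","wrist"):
    ims[n]=get_image(n);i=ims[n];print(n,np.round(i["position"]),np.round(i["orientation"],3),i["mtx"][0][0])
pickle.dump(ims,open("i0.pkl","wb"))
cv2.imwrite("pics/a.png",cv2.resize(ims["scene"]["color"],(800,600),interpolation=cv2.INTER_CUBIC))
cv2.imwrite("pics/b.png",cv2.resize(ims["side"]["color"],(800,600),interpolation=cv2.INTER_CUBIC))
print(read_state())
E
```

```text
pics
scene [1259.  226.  975.] [ 0.525  0.785 -0.277 -0.177] 440.98887784422527
side [ -59. -710.  717.] [ 0.829 -0.324  0.17  -0.424] 409.40086647483287
wrist [625. -65. 373.] [-0.     0.991  0.133 -0.001] 265.27750788274165
{'clock': 0.15, 'joints': array([ 2.58638615e-01,  3.85397136e-01,  6.96485796e-03, -3.50978036e-04,
       -1.19404867e+00, -2.58619265e-01]), 'joint_vel': array([ 0.0010305 , -0.00211968,  0.00538105,  0.00161386,  0.00010643,
        0.00100189]), 'joint_efforts': array([-6.03353892e-04, -3.92678475e+01,  1.88581592e+01,  4.18858320e+00,
       -3.39302780e-03,  5.70479813e-06]), 'position': array([6.24582115e+02, 3.99765660e-02, 2.44472471e+02]), 'ee_rot': array([-7.07067612e-01,  7.07145428e-01,  5.64477429e-04, -6.46110555e-04]), 'contact_force': array([-0.6179494 , -0.23540477, -0.24997729]), 'wrist_torque': array([ 0.04402476, -0.01433287,  0.04658781]), 'grasp_force': 0.0, 'gripper_width': 85.2957069854754}
```

View pics/a.png

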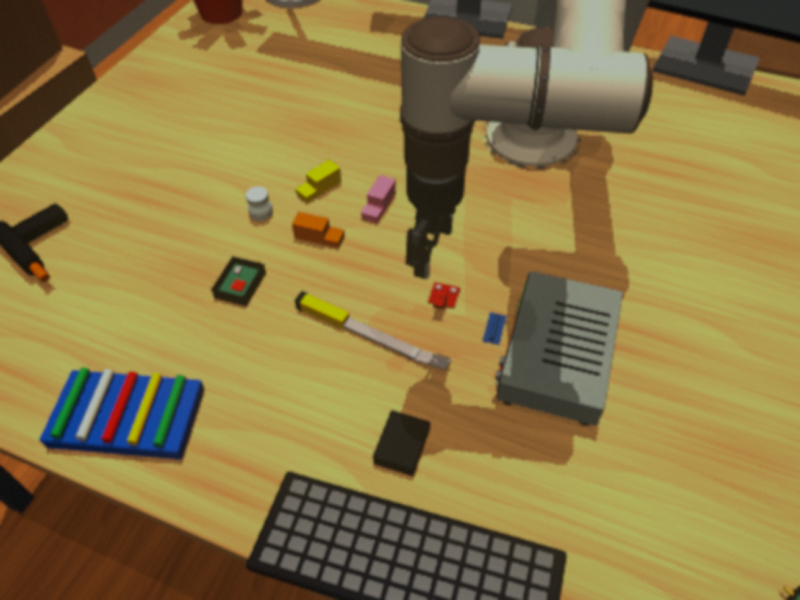

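View pics/b.png

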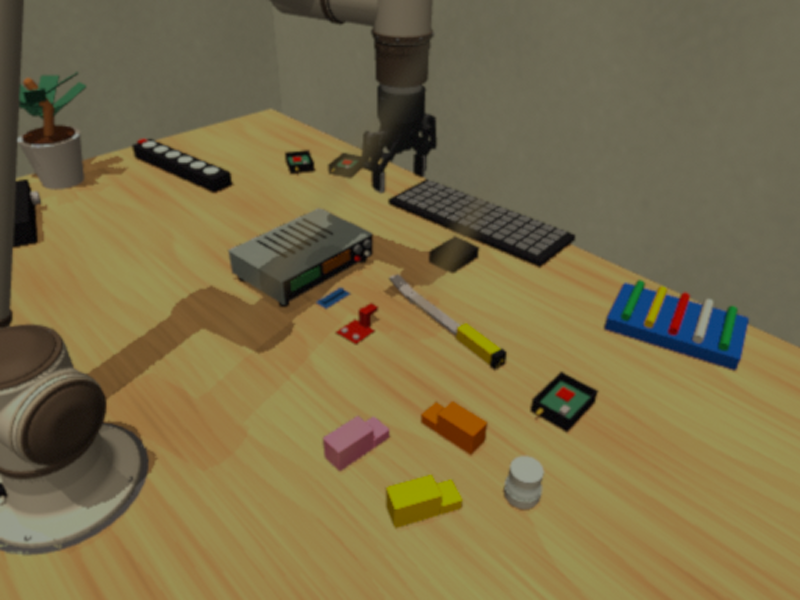

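The scene shows the PSU at (565,345), fulcrum (494,328), keeper (445,295), bar from (300,300) to (445,362), orange shim (318,230), with pink/yellow look-alikes nearby. I'll enlarge for measuring.

```bash
python3 - <<'E'
import pickle,cv2
ims=pickle.load(open("i0.pkl","rb"))
c=ims["scene"]["color"][125:280,185:405];cv2.imwrite("pics/c.png",cv2.resize(c,(792,558),interpolation=cv2.INTER_CUBIC)) #x3.6
c=ims["side"]["color"][130:310,140:380];cv2.imwrite("pics/d.png",cv2.resize(c,(792,594),interpolation=cv2.INTER_CUBIC)) #x3.3
E
```

```text
(no output)
```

View pics/c.png

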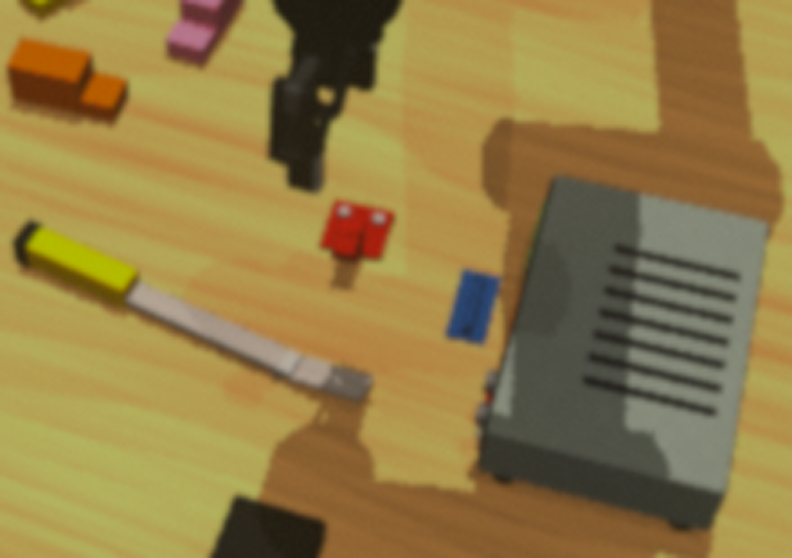

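View pics/d.png

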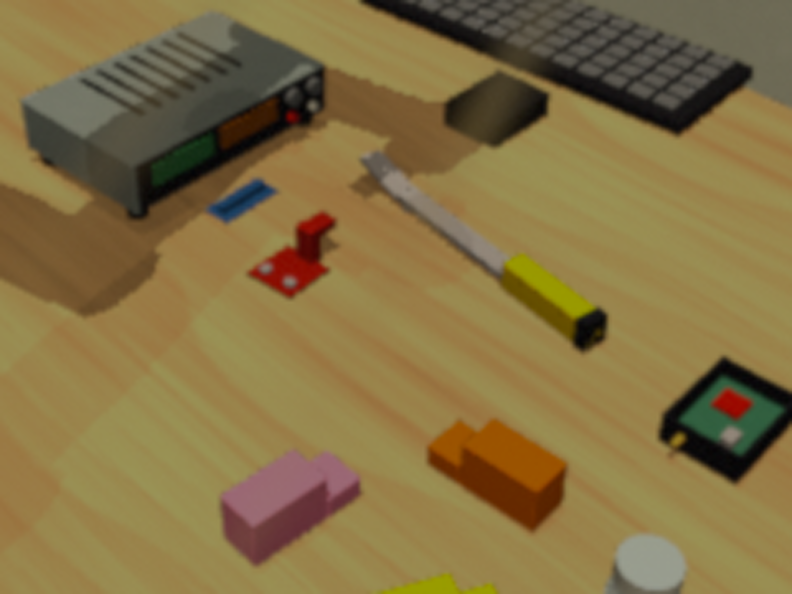

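```bash
cat > m.py <<'E'
from h import *
import pickle
ims=pickle.load(open("i0.pkl","rb"));S,D=ims["scene"],ims["side"]
def s(x,y,z): return onz(S,185+x/3.6-.4,125+y/3.6-.4,z)
def d(x,y,z): return onz(D,140+x/3.3-.4,130+y/3.3-.4,z)
def show(n,*ps):
    print(n,*[np.round(p[:2],1) for p in ps])
    for a,b in zip(ps,ps[1:]): print("   len %.1f ang %.3f"%(np.hypot(*(b-a)[:2]),np.arctan2(*(b-a)[1::-1])))
show("psu s",s(557,178,68),s(768,220,68),s(720,493,68),s(487,437,68),s(557,178,68))
show("psu d",d(25,102,68),d(217,12,68),d(322,67,68),d(138,165,68),d(25,102,68))
show("ful s",s(462,270,2),s(499,276,2),s(484,343,2),s(447,337,2),s(462,270,2))
show("ful d",d(208,208,2),d(260,180,2),d(277,191,2),d(226,220,2),d(208,208,2))
show("ridge s",s(485,277,10),s(468,334,10))
show("ridge d",d(223,206,10),d(267,184,10))
show("keeper arm d top",d(297,228,34),d(320,213,34),d(335,220,34),d(313,236,34))
show("keeper plate d",d(248,271,2),d(290,297,2),d(328,270,2),d(290,246,2))
show("keeper s plate",s(335,201,2),s(394,208,2))
show("keeper s arm",s(363,258,34),s(342,254,34))
show("handle s",s(38,228,28),s(136,266,28),s(124,297,20))
show("handle d",d(508,277,14+8),d(582,340,22))
show("handle d top",d(522,257,28),d(605,312,28),d(578,337,28),d(505,268,28))
show("bar mid s: rear, shaft start, tip",s(32,237,28),s(133,287,20),s(363,386,28))
show("bar mid d",d(590,325,28),d(506,263,20),d(374,160,26))
show("shim d top",d(462,454,45),d(496,421,45),d(566,466,45),d(532,507,45),d(462,454,45))
show("shim d tongue",d(430,449,20),d(460,423,20))
show("shim s top",s(23,40,45),s(91,55,45),s(80,84,45),s(10,70,45))
show("shim s tongue",s(127,88,20),s(117,112,20))
E
python3 m.py
```

```text
psu s [450.4 119.9] [431.6 274.9] [671.8 292.6] [688.4 140.4] [450.4 119.9]
   len 156.1 ang 1.691
   len 240.8 ang 0.074
   len 153.1 ang -1.462
   len 239.0 ang -3.056
psu d [432.8 266.5] [669.2 287. ] [674.9 132.1] [449.6 113.5] [432.8 266.5]
   len 237.4 ang 0.086
   len 155.0 ang -1.534
   len 226.1 ang -3.059
   len 154.0 ang 1.681
ful s [510.1  70.5] [504.9  98.7] [569.5 107.2] [574.7  80. ] [510.1  70.5]
   len 28.7 ang 1.753
   len 65.1 ang 0.131
   len 27.7 ang -1.381
   len 65.3 ang -2.996
ful d [508.   98.6] [570.3 101.2] [570.6  77.2] [508.8  73.6] [508.   98.6]
   len 62.3 ang 0.042
   len 24.0 ang -1.557
   len 62.0 ang -3.083
   len 25.1 ang 1.600
ridge s [516.1  90.2] [571.9  94.7]
   len 55.9 ang 0.082
ridge d [513.3  83. ] [563.9  83. ]
   len 50.6 ang -0.001
keeper arm d top [520.4 -10.5] [548.7  -7.6] [551.5 -23.7] [523.  -27.9]
   len 28.5 ang 0.104
   len 16.3 ang -1.400
   len 28.8 ang -2.992
keeper plate d [477.8   4.3] [481.8 -45.6] [528.5 -40.2] [526.2   6.7]
   len 50.0 ang -1.490
   len 47.0 ang 0.115
   len 46.9 ang 1.619
keeper s plate [481.9 -45.4] [47
[... 392 characters left out ...]
97.2 ang 1.348
bar mid s: rear, shaft start, tip [ 624.2 -240.7] [ 633.1 -151.1] [656.2  42.2]
   len 90.0 ang 1.472
   len 194.6 ang 1.452
bar mid d [ 611.7 -252.1] [ 628.9 -149.7] [646.2  28.7]
   len 103.8 ang 1.405
   len 179.3 ang 1.474
shim d top [ 428.2 -289.5] [ 468.1 -284. ] [ 471.6 -344.1] [ 427.9 -352.4] [ 428.2 -289.5]
   len 40.3 ang 0.138
   len 60.3 ang -1.512
   len 44.5 ang -2.954
   len 62.9 ang 1.566
shim d tongue [ 433.2 -255.4] [ 467.1 -252. ]
   len 34.1 ang 0.099
shim s top [ 449.9 -338.7] [ 444.5 -277.8] [ 477.9 -271.1] [ 485.3 -332. ]
   len 61.1 ang 1.660
   len 34.1 ang 0.196
   len 61.3 ang -1.451
shim s tongue [ 446.3 -245.9] [ 474.3 -241.6]
   len 28.3 ang 0.152
```

```bash
python3 - <<'E'
from h import *
import pickle
W=pickle.load(open("i0.pkl","rb"))["wrist"]
pts={"handle":(622,-198,28),"tip":(652,36,20),"shim":(456,-311,45),"keeper":(548,-9,34),"ful":(540,89,10)}
for k,p in pts.items(): print(k,proj(W,p))
cv2.imwrite("pics/e.png",cv2.resize(W["color"],(800,600),interpolation=cv2.INTER_CUBIC))
E
```

```text
handle [262.25414416  -2.41141892]
tip [239.94956436 196.20109433]
shim [ 437.80616973 -148.04574969]
keeper [319.28824239 165.64981471]
ful [317.19109568 228.96278693]
```

View pics/e.png

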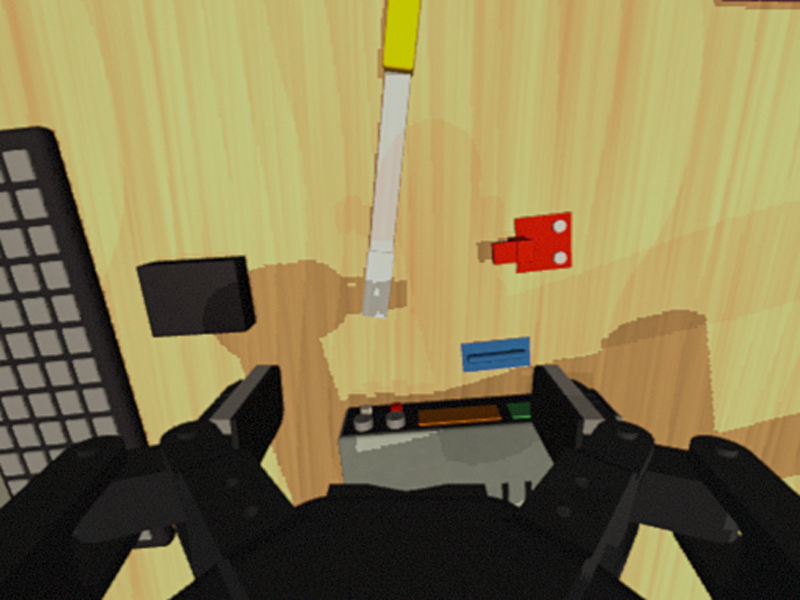

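Picture: bar handle end at (398,70), toe tip (376,316), keeper arm tip (492,253), fulcrum plate (461–530,338–371), PSU front lower edge about y≈402, top edge ≈432.

```bash
python3 - <<'E'
from m import *
print("-----")
W=ims["wrist"]
def w(x,y,z): return onz(W,x/1.5625-.2,y/1.5625-.2,z)
show("keeper arm end",w(492,243,34),w(492,263,34))
show("keeper plate",w(514,219,2),w(571,212,2),w(571,267,2),w(517,272,2))
show("fulcrum",w(461,345,2),w(528,338,2),w(530,364,2),w(464,371,2))
show("ridge",w(468,357,10),w(526,350,10))
show("bar",w(398,72,20),w(379,250,18),w(376,316,22))
show("psu bottom",w(352,405,14),w(530,398,14))
show("psu top",w(342,437,68),w(545,425,68))
# board, jar, closed box, from scene a.png
for n,(x,y,z) in {"board":(238,280,26),"jar":(258,192,55),"box":(403,440,28),"yel":(320,178,45)}.items(): print(n,np.round(onz(S,x/1.5625,y/1.5625,z)))
E
```

```text
psu s [450.4 119.9] [431.6 274.9] [671.8 292.6] [688.4 140.4] [450.4 119.9]
   len 156.1 ang 1.691
   len 240.8 ang 0.074
   len 153.1 ang -1.462
   len 239.0 ang -3.056
psu d [432.8 266.5] [669.2 287. ] [674.9 132.1] [449.6 113.5] [432.8 266.5]
   len 237.4 ang 0.086
   len 155.0 ang -1.534
   len 226.1 ang -3.059
   len 154.0 ang 1.681
ful s [510.1  70.5] [504.9  98.7] [569.5 107.2] [574.7  80. ] [510.1  70.5]
   len 28.7 ang 1.753
   len 65.1 ang 0.131
   len 27.7 ang -1.381
   len 65.3 ang -2.996
ful d [508.   98.6] [570.3 101.2] [570.6  77.2] [508.8  73.6] [508.   98.6]
   len 62.3 ang 0.042
   len 24.0 ang -1.557
   len 62.0 ang -3.083
   len 25.1 ang 1.600
ridge s [516.1  90.2] [571.9  94.7]
   len 55.9 ang 0.082
ridge d [513.3  83. ] [563.9  83. ]
   len 50.6 ang -0.001
keeper arm d top [520.4 -10.5] [548.7  -7.6] [551.5 -23.7] [523.  -27.9]
   len 28.5 ang 0.104
   len 16.3 ang -1.400
   len 28.8 ang -2.992
keeper plate d [477.8   4.3] [481.8 -45.6] [528.5 -40.2] [526.2   6.7]
   len 50.0 ang -1.490
   len 47.0 ang 0.115
   len 46.9 ang 1.619
keeper s plate [481.9 -45.4] [47
[... 1098 characters left out ...]

keeper arm end [554.7 -22.3] [553.8  -5.8]
   len 16.5 ang 1.626
keeper plate [529.8 -39.3] [480.3 -45.4] [475.1   3.5] [523.8   8.1]
   len 49.9 ang -3.020
   len 49.1 ang 1.676
   len 48.9 ang 0.095
fulcrum [572.2  79. ] [508.8  71.9] [504.8  98.6] [568.4 105.9]
   len 63.8 ang -3.030
   len 27.0 ang 1.720
   len 64.0 ang 0.115
ridge [566.4  87.9] [512.3  80.9]
   len 54.6 ang -3.012
bar [ 631.  -151.2] [648.  -14.2] [651.3  43.8]
   len 138.0 ang 1.448
   len 58.1 ang 1.513
psu bottom [676.7 136. ] [505.9 128.5]
   len 170.9 ang -3.098
psu top [678.2 135.4] [509.4 124.1]
   len 169.2 ang -3.075
board [ 631. -369.   26.]
jar [ 439. -433.   55.]
box [813.  31.  28.]
yel [ 347. -344.   45.]
```

carry_out:
  motion:
    - [0,0,0,60,0,0,1]
    - [0,0,0,120,0,0,1]
    - [0,0,0,180,0,0,1]
    - [0,0,0,200,0,0,1]
    - [0,0,0,200,0,0,1]

```text
clock: 0.78
position: [624.6, -201.2, 244.6]
ee_rot: [-0.706, 0.708, 0.0, -0.0]
contact_force: [0.5, -0.5, 0.5]
gripper_width: 85.5
grasp_force: 0.0
```

carry_out:
  motion:
    - [0,0,0.12,0,0,60,1]
    - [0,0,0.12,0,0,120,1]
    - [0,0,0.12,0,0,175,1]
    - [0,0,0.12,0,0,215,0.5]
    - [0,0,0.12,0,0,226,0.5]

```text
clock: 1.4
position: [623.3, -198.2, 16.3]
ee_rot: [-0.664, 0.748, 0.002, -0.002]
contact_force: [-0.9, -0.2, 0.8]
gripper_width: 64.0
grasp_force: 0.0
```

carry_out:
  motion:
    - [0,0,0,0,0,0,-0.4]
    - [0,0,0,0,0,0,-1]
    - [0,0,0,0,0,0,-1]
    - [0,0,0,0,0,0,-1]
    - [0,0,0,0,0,0,-1]

```text
clock: 2.02
position: [626.6, -200.0, 22.0]
ee_rot: [-0.664, 0.748, -0.002, 0.002]
contact_force: [-0.6, 2.7, 6.5]
gripper_width: 22.8
grasp_force: 62.3
```

carry_out:
  motion:
    - [0,0,0,0,0,-20,-1]
    - [0,0,0,0,0,-60,-1]
    - [0,0,0,0,0,-110,-1]
    - [0,0,0,0,0,-120,-1]
    - [0,0,0,0,0,-120,-1]

```text
clock: 2.65
position: [624.3, -199.8, 139.1]
ee_rot: [-0.663, 0.749, 0.0, 0.0]
contact_force: [-0.3, -0.4, -3.8]
gripper_width: 22.9
grasp_force: 61.1
```

```bash
python3 - <<'E'
from h import *
import pickle
s=read_state();print(s)
W=get_image("wrist");pickle.dump((W,s),open("i1.pkl","wb"))
cv2.imwrite("pics/f.png",cv2.resize(W["color"],(800,600),interpolation=cv2.INTER_CUBIC))
E
```

```text
{'clock': 2.65, 'joints': array([-0.06386992,  0.52053686, -0.04991951, -0.00112271, -1.00061338,
       -0.05637908]), 'joint_vel': array([ 0.00148705,  0.03597188, -0.03590964, -0.00822219,  0.00157675,
       -0.00036866]), 'joint_efforts': array([-1.88512386e-04, -4.78083336e+01,  1.91265696e+01,  4.31997433e+00,
        1.49939588e-02, -2.38046770e-03]), 'position': array([ 624.30756131, -199.78650747,  139.05059048]), 'ee_rot': array([-6.63113346e-01,  7.48518836e-01,  4.29893542e-04,  2.39056165e-04]), 'contact_force': array([-0.34264427, -0.38199287, -3.75787107]), 'wrist_torque': array([-0.17431414,  0.0225861 , -0.03710107]), 'grasp_force': 61.14054322242737, 'gripper_width': 22.928438606183004}
```

View pics/f.png

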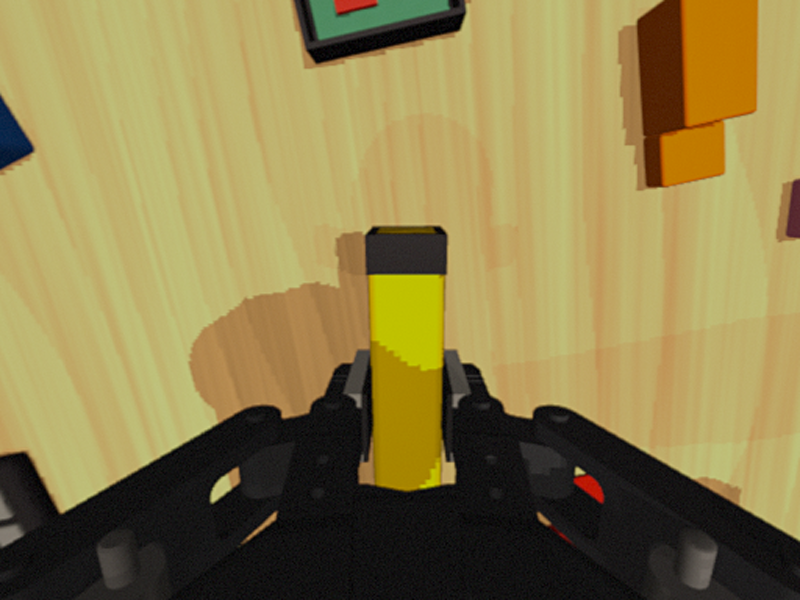

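Bar gripped straight, rear cap at (406,228); shim block front-top edge (687,128)–(757,112), tongue front (661,186)–(725,172). Check handle offset, bar pitch via the side camera.

```bash
python3 - <<'E'
from h import *
import pickle
W,s=pickle.load(open("i1.pkl","rb"))
w=lambda x,y,z:onz(W,x/1.5625-.2,y/1.5625-.2,z)
z=s["position"][2]+7
e=w(406,228,z);print("rear",e, R.from_quat(s["ee_rot"]).inv().apply(e-s["position"]))
print("halfw",w(369,280,z),w(443,280,z))
for p in [(687,128,45),(757,112,45),(661,186,20),(725,172,20)]: print(np.round(w(*p),1))
D=get_image("side");pickle.dump(D,open("i2.pkl","wb"))
# predicted positions
Rt=R.from_quat(s["ee_rot"]);
P=np.array([[50,0,0],[-50,0,0],[-190,0,-8],[-248,0,5]],float);P[:,2]*=-1;P[:,2]+=6
q=proj(D,Rt.apply(P)+s["position"]);print(q)
x0,y0=int(q[:,0].min())-30,int(q[:,1].min())-40
c=D["color"][y0:y0+150,x0:x0+200];print(x0,y0);cv2.imwrite("pics/g.png",cv2.resize(c,None,fx=4,fy=4,interpolation=cv2.INTER_CUBIC))
E
```

```text
rear [ 618.07474229 -253.60586806  146.05059048] [54.17171329 -0.29887482 -7.05037302]
halfw [ 630.89669944 -239.66456388  146.05059048] [ 608.93245895 -237.02385384  146.05059048]
[ 474.2 -276.6   45. ]
[ 440.3 -279.9   45. ]
[ 471.3 -248.3   20. ]
[ 435.4 -251.7   20. ]
[[323.78028939 193.46088944]
 [296.42025383 174.75493209]
 [263.28598266 154.61264648]
 [251.18164224 142.29612646]]
221 102
```

View pics/g.png

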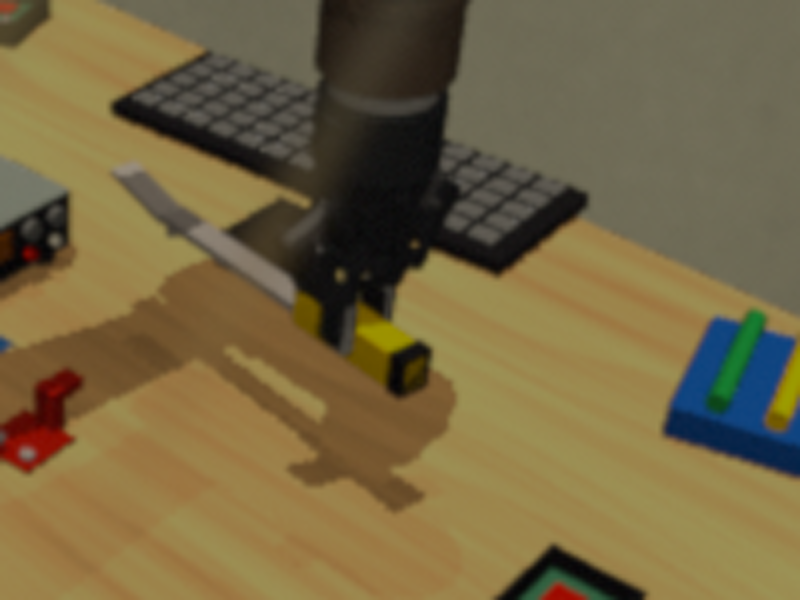

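Pitch ≈0, handle centre about 4 mm behind and 8 mm below the TCP; toe tip at crop (120,172) agrees with the prediction. Now plan the bar motion.

```bash
cat > plan.py <<'E'
from h import *
C=np.array([539.5,86.5,10.]);F=1.675
f=np.array([np.cos(F),np.sin(F),0]);l=np.array([f[1],-f[0],0])
OFF=np.array([4.,0,8.])   # handle centre in tool
BEND=OFF+[-190,0,8]
def rot(psi,p): # bar yaw psi, handle-high p
    x=-np.array([np.cos(psi),np.sin(psi),0]);z=np.array([0,0,-1.]);y=np.cross(z,x)
    return R.from_matrix(np.c_[x,y,z])*R.from_euler("y",p)
def tcp(bend,phi,p):
    r=rot(F+phi,p);return r,bend-r.apply(BEND)
def bendat(back,lat,up): return C-back*f+lat*l+[0,0,up]
def go(poses,cur=None):
    if cur is None:
        s=read_state();cur=R.from_quat(s["ee_rot"]),s["position"]
    for r,p in poses:
        print("  ",np.round((cur[0].inv()*r).as_rotvec(),3),np.round(cur[0].inv().apply(p-cur[1]),1)," world",np.round(p,1))
E
python3 - <<'E'
from plan import *
ph=.16
def b(back,lift):  # along bar dir, tip pivot
    tip=C+58*f; d=np.array([np.cos(F+ph),np.sin(F+ph),0]); base=tip-58*d-back*d; base[2]=10+back*.131+lift; return base
a=tcp(b(110,25),ph,.35);c=tcp(b(66,2),ph,.35)
go([a]);go([c],a);go([tcp(b(k,1.5),ph,.35) for k in(40,20,8,0)],c)
E
```

```text
[ 0.072  0.347 -0.38 ] [-18.    4.    8.7]  world [ 621.5 -181.3  128.2]
   [0. 0. 0.] [-51.2   0.   11.9]  world [ 610.  -138.9   99.5]
   [0. 0. 0.] [-25.8  -0.   -5.2]  world [ 603.3 -113.8   95.5]
   [0. 0. 0.] [-45.4  -0.   -9.6]  world [598.  -94.5  92.9]
   [0. 0. 0.] [-57.3  -0.  -12.3]  world [594.9 -82.9  91.4]
   [0. 0. 0.] [-65.1  -0.  -14. ]  world [592.8 -75.2  90.3]
```

carry_out:
  motion:
    - [0.02,0.11,-0.12,-6,1,-10,-1]
    - [0.045,0.23,-0.25,-12,3,-5,-1]
    - [0.072,0.347,-0.38,-18,4,8.7,-1]
    - [0.072,0.347,-0.38,-18,4,8.7,-1]
    - [0.072,0.347,-0.38,-18,4,8.7,-1]

```text
clock: 3.38
position: [623.4, -181.6, 129.7]
ee_rot: [0.782, -0.599, 0.14, 0.105]
contact_force: [-0.1, -0.1, -2.1]
gripper_width: 22.7
grasp_force: 61.1
```

carry_out:
  motion:
    - [0,0,0,-25,0,6,-1]
    - [0,0,0,-51,0,8,-1]
    - [0,0,0,-51,0,8,-1]
    - [0,0,0,-51,0,8,-1]

```text
clock: 3.88
position: [612.9, -138.5, 106.3]
ee_rot: [0.781, -0.599, 0.141, 0.104]
contact_force: [-0.2, -0.4, -2.2]
gripper_width: 22.6
grasp_force: 61.1
```

```bash
python3 - <<'E'
from plan import *
s=read_state();print(np.round(s["position"],1),np.round(s["contact_force"],1),np.round(s["wrist_torque"],2))
r=R.from_quat(s["ee_rot"]);b=s["position"]+r.apply(BEND);t=b+r.apply([-58.5,0,-13]);print("bend",b,"tip",t)
W=get_image("scene");D=get_image("side")
print(proj(W,[b,t,C]),proj(D,[b,t,C]))
u,v=proj(W,C).astype(int);u2,v2=proj(D,C).astype(int)
a=cv2.resize(W["color"][v-60:v+40,u-70:u+60],None,fx=4,fy=4,interpolation=cv2.INTER_CUBIC)
e=cv2.resize(D["color"][v2-60:v2+40,u2-30:u2+40],None,fx=4,fy=4,interpolation=cv2.INTER_CUBIC)
print(u-70,v-60,u2-30,v2-60,520)
cv2.imwrite("pics/h.png",np.hstack([a,e]))
E
```

```text
[ 612.9 -138.5  106.3] [-0.2 -0.4 -2.2] [0.84 0.23 0.02]
bend [569.36985431  24.88173057  27.13538713] tip [553.94978013  82.23871575  19.15744486]
[[290.65273637 204.95412567]
 [312.54979755 208.93758122]
 [315.41470391 207.4621707 ]] [[234.53583196 188.30684158]
 [217.9691269  184.23788633]
 [213.4078158  188.03038698]]
245 147 183 128 520
```

View pics/h.png

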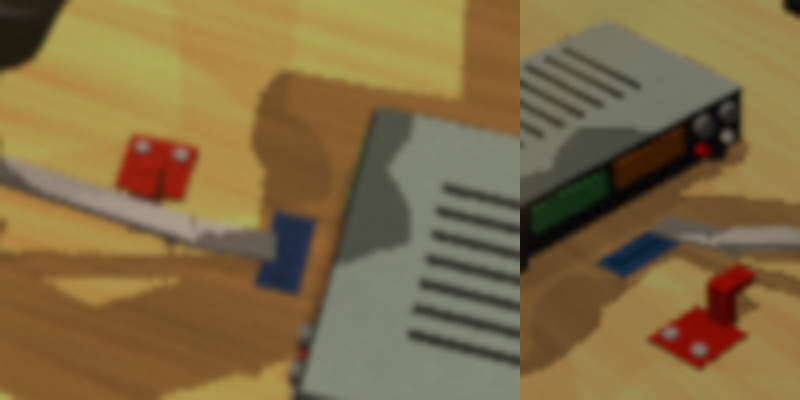

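Toe tip at (276,248) left and (655,228) right, within ~1 px of prediction, lined up over the fulcrum. Now insert.

```bash
cat >> plan.py <<'E'
def bin_(back,lift,ph,lat=0):
    tip=C+58*f+lat*l; d=np.array([np.cos(F+ph),np.sin(F+ph),0]); base=tip-58*d-back*d; base[2]=10+back*.131+lift; return base
E
python3 - <<'E'
from plan import *
go([tcp(bin_(k,2,.16),.16,.35) for k in(66,40,20,6,0,-3)])
E
```

```text
[-0.006 -0.002 -0.003] [-2.8  2.4  6.2]  world [ 610.  -138.9   99.5]
   [-0.006 -0.002 -0.003] [-28.3   2.5   0.4]  world [ 603.3 -113.8   96. ]
   [-0.006 -0.002 -0.003] [-48.    2.5  -4. ]  world [598.  -94.5  93.4]
   [-0.006 -0.002 -0.003] [-61.8   2.5  -7.1]  world [594.4 -81.   91.6]
   [-0.006 -0.002 -0.003] [-67.7   2.5  -8.5]  world [592.8 -75.2  90.8]
   [-0.006 -0.002 -0.003] [-70.6   2.6  -9.1]  world [592.  -72.3  90.4]
```

carry_out:
  motion:
    - [0,0,0,-3,2.5,6,-1]
    - [0,0,0,-28,2.5,0.4,-1]
    - [0,0,0,-42,2.5,-2.5,-1]
    - [0,0,0,-54,2.5,-5.4,-1]
    - [0,0,0,-54,2.5,-5.4,-1]

```text
clock: 4.6
position: [595.3, -87.2, 91.9]
ee_rot: [0.782, -0.598, 0.14, 0.105]
contact_force: [-0.3, 0.3, -2.8]
gripper_width: 22.8
grasp_force: 61.1
```

carry_out:
  motion:
    - [0,0,0,-4,0,-1,-1]
    - [0,0,0,-8,0,-1.8,-1]
    - [0,0,0,-11,0,-2.4,-1]
    - [0,0,0,-11,0,-2.4,-1]

```text
clock: 5.1
position: [592.4, -77.1, 90.4]
ee_rot: [0.782, -0.598, 0.14, 0.105]
contact_force: [0.3, -0.5, -3.4]
gripper_width: 22.3
grasp_force: 61.1
```

```bash
cat > st.py <<'E'
from plan import *
s=read_state();r=R.from_quat(s["ee_rot"]);b=s["position"]+r.apply(BEND);q=b-C
x=-r.apply([1,0,0])
print("clk",s["clock"],"pos",np.round(s["position"],1),"F",np.round(s["contact_force"],1),"T",np.round(s["wrist_torque"],2),"w",round(s["gripper_width"],1))
print("bend rel C: fwd %.1f lat %.1f up %.1f; pitch %.3f phi %.3f"%(q@f,q@l,q[2],-np.arcsin(x[2]),np.arctan2(x[1],x[0])-F))
E
python3 st.py
```

```text
clk 5.1 pos [592.4 -77.1  90.4] F [ 0.3 -0.5 -3.4] T [ 0.86  0.3  -0.02] w 22.3
bend rel C: fwd -1.3 lat 8.9 up 1.2; pitch 0.352 phi 0.159
```

```bash
python3 - <<'E'
from plan import *
go([tcp(bendat(-1,9,u),.16,p) for p,u in((.35,0),(.28,0),(.21,0),(.14,0),(.08,0),(.03,0),(0,0))])
E
```

```text
[-0.004 -0.002 -0.001] [-2.5 -0.7  0.8]  world [592.5 -74.9  88.8]
   [-0.004 -0.072 -0.001] [-1.8 -0.6 13.8]  world [593.9 -79.9  76.8]
   [-0.004 -0.142 -0.001] [-2.1 -0.6 26.9]  world [595.  -84.   64.4]
   [-0.004 -0.212 -0.   ] [-3.3 -0.5 39.9]  world [595.9 -87.2  51.8]
   [-0.004 -0.272 -0.   ] [-5.1 -0.5 50.9]  world [596.4 -89.3  40.8]
   [-0.004 -0.322 -0.   ] [-7.  -0.4 60.1]  world [596.8 -90.6  31.6]
   [-0.004 -0.352 -0.   ] [-8.4 -0.4 65.5]  world [596.9 -91.1  26. ]
```

carry_out:
  motion:
    - [0,0,0,-2.5,0,0.8,-1]
    - [0,-0.035,0,-2,0,7.3,-1]
    - [0,-0.07,0,-1.8,0,13.8,-1]
    - [0,-0.105,0,-2,0,20.3,-1]
    - [0,-0.14,0,-2.1,0,27,-1]

```text
clock: 5.72
position: [594.8, -83.8, 64.6]
ee_rot: [0.79, -0.604, 0.085, 0.062]
contact_force: [-2.7, 4.6, 4.0]
gripper_width: 23.1
grasp_force: 62.1
```

```bash
python3 st.py
```

```text
clk 5.725 pos [594.8 -83.8  64.6] F [-2.7  4.6  4. ] T [ 1.44  1.04 -0.04] w 23.1
bend rel C: fwd 1.1 lat 8.9 up -0.0; pitch 0.211 phi 0.160
```

```bash
python3 - <<'E'
from plan import *
go([tcp(bendat(-1,9,u),.16,p) for p,u in((.17,0),(.13,0),(.09,0),(.05,-.5),(0.015,-1))])
E
```

```text
[-0.005 -0.041  0.   ] [ 0.6 -0.1  7.6]  world [595.5 -85.9  57.2]
   [-0.005 -0.081  0.   ] [ 0.8 -0.1 15.1]  world [596.  -87.6  50. ]
   [-0.005 -0.121  0.   ] [ 0.7 -0.  22.6]  world [596.3 -89.   42.7]
   [-0.005 -0.161  0.   ] [ 0.2 -0.  30.5]  world [596.6 -90.1  34.8]
   [-0.005 -0.196  0.   ] [-0.5  0.  37.5]  world [596.9 -90.9  27.8]
```

carry_out:
  motion:
    - [0,-0.04,0,0.6,0,7.5,-1]
    - [0,-0.08,0,0.8,0,15,-1]
    - [0,-0.12,0,0.7,0,22.5,-1]
    - [0,-0.16,0,0.2,0,30.5,-1]
    - [0,-0.16,0,0.2,0,30.5,-1]

```text
clock: 6.35
position: [596.6, -90.1, 35.2]
ee_rot: [0.794, -0.608, 0.022, 0.014]
contact_force: [-2.8, 5.9, 4.5]
gripper_width: 22.9
grasp_force: 62.2
```

```bash
python3 st.py
```

```text
clk 6.35 pos [596.6 -90.1  35.2] F [-2.8  5.9  4.5] T [1.55 0.96 0.15] w 22.9
bend rel C: fwd 1.0 lat 9.1 up -0.4; pitch 0.052 phi 0.160
```

```bash
python3 - <<'E'
from plan import *
def b(ph,u,lat=-1): q=bin_(0,0,ph,lat)+f*1;q[2]=10+u;return q
go([tcp(bendat(-1,9,-1),.16,.01)]+[tcp(b(ph,-1),ph,.01) for ph in(.12,.08,.04,0.0)])
E
```

```text
[-0.005 -0.042  0.   ] [0.5 0.  8.4]  world [596.9 -91.   26.9]
   [-0.006 -0.041  0.04 ] [-0.6 10.4  8.3]  world [586.6 -92.7  26.9]
   [-0.007 -0.041  0.08 ] [-1.2 20.2  8.2]  world [577.  -94.6  26.9]
   [-0.008 -0.041  0.12 ] [-2.1 29.9  8.1]  world [567.4 -96.2  26.9]
   [-0.01  -0.041  0.16 ] [-3.5 39.5  8. ]  world [557.7 -97.4  26.9]
```

carry_out:
  motion:
    - [0,-0.02,0,0.3,0,4.2,-1]
    - [0,-0.041,0,0.5,0,8.4,-1]
    - [0,-0.041,0,0.5,0,8.4,-1]

```text
clock: 6.72
position: [596.9, -90.9, 27.3]
ee_rot: [0.794, -0.607, 0.006, 0.001]
contact_force: [-3.1, 5.3, 5.3]
gripper_width: 22.8
grasp_force: 62.3
```

```bash
python3 st.py
```

```text
clk 6.725 pos [596.9 -90.9  27.3] F [-3.1  5.3  5.3] T [1.43 0.86 0.09] w 22.8
bend rel C: fwd 1.0 lat 9.0 up -0.8; pitch 0.011 phi 0.161
```

carry_out:
  motion:
    - [0,0,0.02,-0.5,5.2,0,-1]
    - [0,0,0.04,-1,10.4,0,-1]
    - [0,0,0.06,-1.4,15.3,0,-1]
    - [0,0,0.08,-1.7,20.2,0,-1]
    - [0,0,0.08,-1.7,20.2,0,-1]

```text
clock: 7.35
position: [578.4, -95.4, 27.2]
ee_rot: [0.768, -0.64, 0.008, -0.0]
contact_force: [4.7, 1.1, 6.0]
gripper_width: 22.4
grasp_force: 62.3
```

```bash
python3 st.py; python3 - <<'E'
from plan import *
def b(ph,u,lat=-1): q=bin_(0,0,ph,lat)+f*1;q[2]=10+u;return q
go([tcp(b(ph,-1),ph,.01) for ph in(.06,.04,.02,0.0)])
E
```

```text
clk 7.35 pos [578.4 -95.4  27.2] F [4.7 1.1 6. ] T [ 0.28 -1.42 -0.63] w 22.4
bend rel C: fwd 0.3 lat 5.6 up -0.9; pitch 0.011 phi 0.077
   [-0.011 -0.001  0.017] [-1.   6.1  0.2]  world [572.2 -95.5  26.9]
   [-0.011 -0.001  0.037] [-1.2 11.   0.2]  world [567.4 -96.2  26.9]
   [-0.011 -0.001  0.057] [-1.4 15.8  0.1]  world [562.6 -96.9  26.9]
   [-0.011 -0.001  0.077] [-1.7 20.7  0.1]  world [557.7 -97.4  26.9]
```

carry_out:
  motion:
    - [0,0,0.02,-0.6,5.1,0.3,-1]
    - [0,0,0.04,-1,10.2,0.3,-1]
    - [0,0,0.06,-1.2,15,0.3,-1]
    - [0,0,0.077,-1.5,19.5,0.3,-1]
    - [0,0,0.077,-1.5,19.5,0.3,-1]

```text
clock: 7.98
position: [560.5, -98.0, 27.2]
ee_rot: [0.743, -0.67, 0.009, -0.002]
contact_force: [7.4, -2.7, 5.3]
gripper_width: 22.9
grasp_force: 62.4
```

```bash
python3 st.py; python3 - <<'E'
from plan import *
go([tcp(bendat(-1,-1,-.5),0,p) for p in(.03,.045,.06)])
D=get_image("side");u2,v2=(220,180)
S=get_image("scene")
a=cv2.resize(D["color"][120:220,150:270],None,fx=4,fy=4,interpolation=cv2.INTER_CUBIC)
e=cv2.resize(S["color"][147:247,260:340],None,fx=4,fy=4,interpolation=cv2.INTER_CUBIC)
cv2.imwrite("pics/i.png",np.hstack([a,e]))
E
```

```text
clk 7.975 pos [560.5 -98.   27.2] F [ 7.4 -2.7  5.3] T [-0.64 -2.12 -1.1 ] w 22.9
bend rel C: fwd 0.1 lat 2.1 up -0.8; pitch 0.011 phi -0.001
   [-0.014  0.019 -0.001] [-1.2  2.6 -3.9]  world [557.7 -97.   31.1]
   [-0.014  0.034 -0.002] [-1.5  2.6 -6.7]  world [557.7 -96.7  33.9]
   [-0.014  0.049 -0.002] [-1.9  2.5 -9.4]  world [557.6 -96.3  36.6]
```

View pics/i.png

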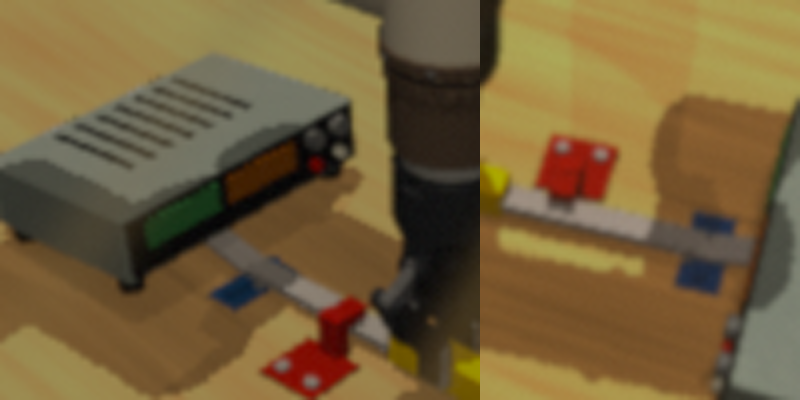

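The bar's shaft lies beneath the red arm (562,205 right panel) with the PSU front visibly raised; nudge 3 mm deeper, then relax up onto the keeper.

carry_out:
  motion:
    - [0,0,0,0,3.5,0,-1]
    - [0,0,0,0,3.5,0,-1]
    - [0,0.019,0,-0.5,3.5,-3.8,-1]
    - [0,0.034,0,-0.8,3.5,-6.5,-1]
    - [0,0.034,0,-0.8,3.5,-6.5,-1]

```text
clock: 8.7
position: [556.5, -97.9, 33.8]
ee_rot: [0.743, -0.669, 0.021, 0.01]
contact_force: [6.3, -5.6, 6.3]
gripper_width: 22.3
grasp_force: 64.0
```

```bash
python3 st.py
```

```text
clk 8.7 pos [556.5 -97.9  33.8] F [ 6.3 -5.6  6.3] T [-1.28 -1.99 -0.9 ] w 22.3
bend rel C: fwd -0.0 lat -1.9 up -0.6; pitch 0.046 phi -0.001
```

carry_out:
  motion:
    - [0,0.01,0,0,0,-2,-1]
    - [0,0.018,0,0,-1,-3.6,-1]
    - [0,0.018,0,0,-1,-3.6,-1]

```text
clock: 9.07
position: [556.5, -97.6, 36.6]
ee_rot: [0.742, -0.669, 0.027, 0.017]
contact_force: [7.0, -5.4, 4.2]
gripper_width: 23.1
grasp_force: 63.5
```

```bash
python3 st.py
```

```text
clk 9.075 pos [556.5 -97.6  36.6] F [ 7.  -5.4  4.2] T [-1.13 -1.81 -0.79] w 23.1
bend rel C: fwd -0.3 lat -1.9 up -1.1; pitch 0.063 phi -0.001
```

carry_out:
  motion:
    - [0,0.007,0,0,0,-1.4,-1]
    - [0,0.014,0,0,0,-2.8,-1]
    - [0,0.014,0,0,0,-2.8,-1]

```text
clock: 9.45
position: [556.3, -97.5, 37.3]
ee_rot: [0.742, -0.67, 0.032, 0.022]
contact_force: [11.2, -7.3, -9.0]
gripper_width: 22.6
grasp_force: 61.9
```

```bash
python3 st.py
```

```text
clk 9.45 pos [556.3 -97.5  37.3] F [11.2 -7.3 -9. ] T [-1.37 -3.22 -0.66] w 22.6
bend rel C: fwd -0.6 lat -1.8 up -2.8; pitch 0.076 phi -0.002
```

carry_out:
  motion:
    - [0,-0.006,0,0,-1,1.2,-1]
    - [0,-0.006,0,0,-2,1.2,-1]
    - [0,-0.006,0,0.5,-2,1.2,-1]

```text
clock: 9.82
position: [556.6, -97.7, 36.9]
ee_rot: [0.742, -0.67, 0.028, 0.021]
contact_force: [4.4, -1.7, 0.2]
gripper_width: 22.9
grasp_force: 63.0
```

```bash
python3 st.py
```

```text
clk 9.825 pos [556.6 -97.7  36.9] F [ 4.4 -1.7  0.2] T [ 0.23 -1.29 -0.69] w 22.9
bend rel C: fwd -0.5 lat -1.6 up -2.1; pitch 0.070 phi -0.002
```

```bash
cat > yel.py <<'E'
from plan import *
import sys,pickle
out={}
for n in("scene","side"):
    I=get_image(n);out[n]=I
    h=cv2.cvtColor(I["color"],cv2.COLOR_BGR2HSV)
    m=cv2.inRange(h,(24,150,60),(34,255,255));k,lab,st,ce=cv2.connectedComponentsWithStats(m)
    print(n,"yellow",[(st[i,4],tuple(np.round(ce[i],1))) for i in range(1,k) if st[i,4]>40])
    hr=cv2.inRange(h,(50,120,20),(70,255,255));k,lab,st,ce=cv2.connectedComponentsWithStats(hr)
    print("   green",[(st[i,4],tuple(np.round(ce[i],1))) for i in range(1,k) if st[i,4]>40])
pickle.dump(out,open(sys.argv[1],"wb"))
E
python3 yel.py r0.pkl
```

```text
scene yellow [(np.int32(216), (np.float64(206.7), np.float64(109.0))), (np.int32(108), (np.float64(195.4), np.float64(121.1))), (np.int32(47), (np.float64(238.3), np.float64(181.9))), (np.int32(236), (np.float64(92.0), np.float64(260.1)))]
   green [(np.int32(222), (np.float64(45.0), np.float64(256.8))), (np.int32(228), (np.float64(108.3), np.float64(262.3)))]
side yellow [(np.int32(126), (np.float64(419.8), np.float64(194.7))), (np.int32(86), (np.float64(267.7), np.float64(209.5))), (np.int32(1010), (np.float64(269.6), np.float64(317.9)))]
   green [(np.int32(155), (np.float64(195.9), np.float64(174.6))), (np.int32(101), (np.float64(404.9), np.float64(191.4))), (np.int32(126), (np.float64(465.6), np.float64(209.0))), (np.int32(88), (np.float64(353.4), np.float64(253.5))), (np.int32(76), (np.float64(370.2), np.float64(255.7)))]
```

carry_out:
  motion:
    - [0,0,0,0,0,0,-0.2]
    - [0,0,0,0,0,0,0.2]
    - [0,0,0,0,0,0,0.4]
    - [0,0,0,0,0,0,0.4]

```text
clock: 10.42
position: [556.1, -96.7, 37.2]
ee_rot: [0.744, -0.668, 0.028, 0.022]
contact_force: [0.4, -0.3, 0.1]
gripper_width: 59.3
grasp_force: 0.0
```

carry_out:
  motion:
    - [0,0,0,0,0,-30,0.4]
    - [0,0,0,0,0,-80,0.4]
    - [0,0,0,0,0,-130,0.4]
    - [0,0,0,0,0,-180,0.6]
    - [0,0,0,0,0,-190,0.8]

```text
clock: 11.05
position: [555.6, -83.2, 231.2]
ee_rot: [0.744, -0.667, 0.031, 0.018]
contact_force: [0.1, -0.5, -1.0]
gripper_width: 76.7
grasp_force: 0.0
```

```bash
python3 st.py; python3 yel.py r1.pkl; python3 - <<'E'
from plan import *
# shim: centre of block top from wrist measure
fr=np.array([457.3,-278.3]); tg=np.array([453.4,-250.]); 
ang=np.arctan2(-3.4,-33.9)  # lateral dir
print("shim yaw ~",ang+np.pi+np.pi/2)
y=1.671;g=fr-32*np.array([np.cos(y),np.sin(y)]);print("grip centre",g)
r=rot(y,0);go([(r,np.array([g[0],g[1],200.])),(r,np.array([g[0],g[1],33.]))])
E
```

```text
clk 11.05 pos [555.6 -83.2 231.2] F [ 0.1 -0.5 -1. ] T [0.16 0.07 0.03] w 76.7
bend rel C: fwd 14.0 lat -2.1 up 192.1; pitch 0.071 phi 0.004
scene yellow [(np.int32(219), (np.float64(206.8), np.float64(109.0))), (np.int32(109), (np.float64(195.3), np.float64(121.0))), (np.int32(184), (np.float64(246.6), np.float64(184.3))), (np.int32(237), (np.float64(92.1), np.float64(259.9)))]
   green [(np.int32(220), (np.float64(45.1), np.float64(256.8))), (np.int32(229), (np.float64(108.4), np.float64(262.2)))]
side yellow [(np.int32(127), (np.float64(419.7), np.float64(194.8))), (np.int32(197), (np.float64(261.3), np.float64(206.5))), (np.int32(966), (np.float64(269.8), np.float64(317.7)))]
   green [(np.int32(329), (np.float64(17.7), np.float64(59.6))), (np.int32(46), (np.float64(43.7), np.float64(61.3))), (np.int32(156), (np.float64(196.0), np.float64(174.5))), (np.int32(101), (np.float64(404.9), np.float64(191.4))), (np.int32(125), (np.float64(465.6), np.float64(209.0))), (np.int32(96), (np.float64(353.2), np.float64(254.1))), (np.int32(70), (np.float64(370.2), np.float64(255.9)))]
shim yaw ~ 1.670757035352521
grip centre [ 460.50115425 -310.13948196]
   [-0.009 -0.07   0.007] [213.  117.9  42.1]  world [ 460.5 -310.1  200. ]
   [-0.009 -0.07   0.007] [201.3 119.3 208.7]  world [ 460.5 -310.1   33. ]
```

carry_out:
  motion:
    - [0,-0.02,0,53,29,10,1]
    - [0,-0.04,0,106,59,20,1]
    - [0,-0.06,0,159,88,30,1]
    - [-0.009,-0.07,0.007,213,118,42,1]
    - [-0.009,-0.07,0.007,213,118,42,1]

```text
clock: 11.78
position: [456.6, -313.2, 196.0]
ee_rot: [0.739, -0.673, -0.004, 0.002]
contact_force: [0.6, 0.8, 0.2]
gripper_width: 85.3
grasp_force: 0.0
```

carry_out:
  motion:
    - [0,0,0,0,0,50,1]
    - [0,0,0,0,0,100,1]
    - [0,0,0,0,0,145,1]
    - [0,0,0,0,0,166,1]
    - [0,0,0,0,0,167,1]

```text
clock: 12.4
position: [457.9, -309.1, 29.5]
ee_rot: [0.742, -0.67, -0.004, 0.002]
contact_force: [-1.1, -0.8, 0.1]
gripper_width: 85.7
grasp_force: 0.0
```

```bash
python3 st.py; python3 - <<'E'
from plan import *
r=rot(1.671,0);go([(r,np.array([460.5,-310.1,33.]))])
W=get_image("wrist");h=cv2.cvtColor(W["color"],cv2.COLOR_BGR2HSV);m=cv2.inRange(h,(8,180,60),(19,255,255))
k,lab,st,ce=cv2.connectedComponentsWithStats(m)
print([(st[i],ce[i]) for i in range(1,k) if st[i,4]>300])
i=1+st[1:,4].argmax();u0=st[i,0]+st[i,2]/2;print(onz(W,u0,st[i,1],45),onz(W,st[i,0],st[i,1]+5,45),onz(W,st[i,0]+st[i,2],st[i,1]+5,45))
E
```

```text
clk 12.4 pos [ 457.9 -309.1   29.5] F [-1.1 -0.8  0.1] T [-0.02  0.02 -0.03] w 85.7
bend rel C: fwd -198.9 lat -121.9 up 4.0; pitch -0.003 phi -0.003
   [0.009 0.002 0.001] [ 1.3 -2.5 -3.5]  world [ 460.5 -310.1   33. ]
[(array([ 224,  176,   77,  139, 9729], dtype=int32), array([261.19724535, 243.31174838]))]
[ 461.54311626 -350.99681718   45.        ] [ 477.95077383 -347.11373465   45.        ] [ 444.62723445 -350.47424695   45.        ]
```

carry_out:
  motion:
    - [0,0,0,1,-2.5,-3,0.2]
    - [0,0,0,1,-2.5,-3,-1]
    - [0,0,0,1,-2.5,-3,-1]
    - [0,0,0,1,-2.5,-3,-1]
    - [0,0,0,1,-2.5,-3,-1]

```text
clock: 13.08
position: [462.9, -311.6, 36.5]
ee_rot: [0.742, -0.671, 0.0, 0.001]
contact_force: [-0.7, 0.6, 5.4]
gripper_width: 34.4
grasp_force: 61.9
```

carry_out:
  motion:
    - [0,0,0,0,0,-40,-1]
    - [0,0,0,0,0,-95,-1]
    - [0,0,0,0,0,-95,-1]

```text
clock: 13.45
position: [465.1, -312.3, 134.8]
ee_rot: [0.742, -0.671, 0.004, -0.001]
contact_force: [0.6, 0.0, -2.7]
gripper_width: 34.4
grasp_force: 61.2
```

```bash
python3 st.py; python3 - <<'E'
from plan import *
s=read_state()
r=rot(F-.01,0)
base=C+78*l
P=lambda fw,z:(r,np.array([*(base+fw*f)[:2],z]))
go([P(-110,127),P(-60,60),P(-60,33.5)])
E
```

```text
clk 13.45 pos [ 465.1 -312.3  134.8] F [ 0.6  0.  -2.7] T [0.03 0.04 0.06] w 34.4
bend rel C: fwd -203.0 lat -114.8 up 107.9; pitch 0.005 phi -0.003
   [-0.007 -0.005  0.007] [-279.6 -192.5    7.7]  world [628.5 -14.8 127. ]
   [-0.007 -0.005  0.007] [-329.9 -191.9   74.4]  world [623.3  34.9  60. ]
   [-0.007 -0.005  0.007] [-330.1 -191.8  100.9]  world [623.3  34.9  33.5]
```

carry_out:
  motion:
    - [0,0,0,-46,-32,0,-1]
    - [0,0,0,-93,-64,0,-1]
    - [0,0,0,-140,-96,0,-1]
    - [0,0,0,-187,-128,3,-1]
    - [0,0,0,-234,-160,5,-1]

```text
clock: 14.08
position: [597.8, -60.6, 123.2]
ee_rot: [0.742, -0.671, -0.002, 0.002]
contact_force: [0.5, -0.0, -1.3]
gripper_width: 34.7
grasp_force: 61.1
```

carry_out:
  motion:
    - [0,0,0,-46,-32,3,-1]
    - [0,0,0,-75,-32,30,-1]
    - [0,0,0,-96,-32,70,-1]
    - [0,0,0,-96,-32,80,-1]
    - [0,0,0,-96,-32,80,-1]

```text
clock: 14.7
position: [619.5, 35.7, 43.4]
ee_rot: [0.742, -0.671, -0.001, 0.002]
contact_force: [0.0, 0.6, -1.1]
gripper_width: 34.8
grasp_force: 61.0
```

```bash
python3 st.py; python3 - <<'E'
from plan import *
s=read_state()
r=rot(F-.01,0)
base=C+78*l
P=lambda fw,z:(r,np.array([*(base+fw*f)[:2],z]))
go([P(-60,44),P(-60,36.5),P(-5,36)])
q=s["position"]-C;print(q@f,q@l)
E
```

```text
clk 14.7 pos [619.5  35.7  43.4] F [ 0.   0.6 -1.1] T [-0.07  0.02 -0.02] w 34.8
bend rel C: fwd 127.1 lat 74.9 up 17.2; pitch 0.001 phi -0.004
   [ 0.005 -0.001  0.006] [ 1.2 -3.7 -0.6]  world [623.3  34.9  44. ]
   [ 0.005 -0.001  0.006] [ 1.1 -3.8  6.9]  world [623.3  34.9  36.5]
   [ 0.005 -0.001  0.006] [-53.9  -3.6   7.3]  world [617.6  89.6  36. ]
-58.83340588716665 74.25527892409048
```

carry_out:
  motion:
    - [0,0,0.015,0,0,4,-1]
    - [0,0,0.015,0,0,6,-1]
    - [0,0,0.015,0,0,7.5,-1]
    - [0,0,0.015,0,0,7.5,-1]

```text
clock: 15.2
position: [620.2, 36.1, 37.4]
ee_rot: [0.737, -0.676, -0.001, 0.001]
contact_force: [0.7, 0.2, -1.5]
gripper_width: 34.8
grasp_force: 61.0
```

```bash
python3 st.py
```

```text
clk 15.2 pos [620.2  36.1  37.4] F [ 0.7  0.2 -1.5] T [ 0.   -0.    0.02] w 34.8
bend rel C: fwd 127.5 lat 78.6 up 11.3; pitch 0.000 phi -0.019
```

carry_out:
  motion:
    - [0,0,0,0,0,1,-1]
    - [0,0,0,0,0,2,-1]
    - [0,0,0,0,0,2,-1]

```text
clock: 15.58
position: [620.4, 36.3, 36.6]
ee_rot: [0.737, -0.676, -0.0, 0.001]
contact_force: [-3.2, 1.5, 6.6]
gripper_width: 35.1
grasp_force: 62.0
```

```bash
python3 st.py
```

```text
clk 15.575 pos [620.4  36.3  36.6] F [-3.2  1.5  6.6] T [-0.01  0.73 -0.05] w 35.1
bend rel C: fwd 127.7 lat 78.6 up 10.5; pitch 0.001 phi -0.018
```

carry_out:
  motion:
    - [0,0,0,-10,0,-0.9,-1]
    - [0,0,0,-22,0,-0.9,-1]
    - [0,0,0,-34,0,-0.9,-1]
    - [0,0,0,-45,0,-0.9,-1]
    - [0,0,0,-50,0,-0.9,-1]

```text
clock: 16.2
position: [616.2, 87.0, 36.6]
ee_rot: [0.737, -0.676, -0.0, 0.001]
contact_force: [-0.0, -4.0, 6.4]
gripper_width: 34.8
grasp_force: 61.9
```

```bash
python3 st.py;python3 yel.py r2.pkl | grep green
```

```text
clk 16.2 pos [616.2  87.   36.6] F [-0.  -4.   6.4] T [-1.12 -0.21  0.01] w 34.8
bend rel C: fwd 178.5 lat 79.6 up 10.4; pitch 0.001 phi -0.017
   green [(np.int32(221), (np.float64(45.0), np.float64(257.0))), (np.int32(229), (np.float64(108.3), np.float64(262.3)))]
   green [(np.int32(150), (np.float64(196.0), np.float64(174.4))), (np.int32(101), (np.float64(404.9), np.float64(191.4))), (np.int32(124), (np.float64(465.6), np.float64(209.0))), (np.int32(91), (np.float64(353.4), np.float64(253.6))), (np.int32(70), (np.float64(370.2), np.float64(255.9)))]
```

carry_out:
  motion:
    - [0,0,0,0,0,-1,-1]
    - [0,0,0,-2,0,-1,-1]
    - [0,0,0,-4,0,-1,-1]
    - [0,0,0,-4,0,-1,-1]

```text
clock: 16.8
position: [615.1, 90.4, 36.6]
ee_rot: [0.737, -0.676, -0.001, 0.001]
contact_force: [-0.8, 1.0, 0.5]
gripper_width: 34.8
grasp_force: 61.4
```

carry_out:
  motion:
    - [0,0,0,-1,0,0,-1]
    - [0,0,0,-2,0,0,-1]
    - [0,0,0,-2,0,0,-1]

```text
clock: 17.18
position: [615.1, 92.2, 36.7]
ee_rot: [0.737, -0.676, -0.001, 0.001]
contact_force: [0.1, -0.6, -1.4]
gripper_width: 35.1
grasp_force: 61.1
```

carry_out:
  motion:
    - [0,0,0,-1,0,0.2,-1]
    - [0,0,0,-2,0,0.2,-1]
    - [0,0,0,-2,0,0.2,-1]

```text
clock: 17.55
position: [615.1, 94.2, 36.8]
ee_rot: [0.737, -0.676, -0.001, 0.001]
contact_force: [-0.3, 0.7, -0.7]
gripper_width: 34.8
grasp_force: 61.1
```

carry_out:
  motion:
    - [0,0,0,-1,0,0,-1]
    - [0,0,0,-1.5,0,0,-1]
    - [0,0,0,-1.5,0,0,-1]

```text
clock: 17.92
position: [615.1, 95.7, 36.8]
ee_rot: [0.737, -0.676, -0.001, 0.001]
contact_force: [-0.1, -0.1, -0.8]
gripper_width: 34.7
grasp_force: 61.1
```

```bash
python3 st.py
```

```text
clk 17.925 pos [615.1  95.7  36.8] F [-0.1 -0.1 -0.8] T [0.03 0.07 0.05] w 34.7
bend rel C: fwd 187.2 lat 79.5 up 10.8; pitch 0.000 phi -0.019
```

carry_out:
  motion:
    - [0,0,0,-1,0,0,-1]
    - [0,0,0,-1,0,0,-1]

```text
clock: 18.18
position: [614.9, 96.4, 36.8]
ee_rot: [0.737, -0.676, -0.001, 0.001]
contact_force: [0.5, -0.7, -0.2]
gripper_width: 34.3
grasp_force: 61.1
```

carry_out:
  motion:
    - [0,0,0,-1,0,0,-1]
    - [0,0,0,-1,0,0,-1]

```text
clock: 18.42
position: [614.9, 96.6, 36.9]
ee_rot: [0.737, -0.676, -0.0, 0.002]
contact_force: [1.4, -3.9, -0.4]
gripper_width: 34.5
grasp_force: 61.1
```

carry_out:
  motion:
    - [0,0,0,-1,0,0,-1]
    - [0,0,0,-1,0,0,-1]

```text
clock: 18.68
position: [614.9, 96.7, 36.9]
ee_rot: [0.737, -0.676, -0.0, 0.002]
contact_force: [1.2, -7.0, -0.3]
gripper_width: 35.1
grasp_force: 61.1
```

carry_out:
  motion:
    - [0,0,0,1.5,0,0.2,-1]
    - [0,0,0,1.5,0,0.2,-0.2]
    - [0,0,0,1.5,0,0.2,0.3]
    - [0,0,0,1.5,0,0.2,0.3]

```text
clock: 19.18
position: [615.1, 97.9, 36.8]
ee_rot: [0.737, -0.676, -0.001, 0.001]
contact_force: [-0.4, -0.1, -0.0]
gripper_width: 55.1
grasp_force: 0.0
```

carry_out:
  motion:
    - [0,0,0,0,0,-30,0.3]
    - [0,0,0,2,0,-80,0.3]
    - [0,0,0,60,20,-110,0.3]
    - [0,0,0,115,40,-110,0.3]
    - [0,0,0,170,55,-110,0.3]

```text
clock: 19.8
position: [574.7, -77.6, 148.0]
ee_rot: [0.737, -0.676, -0.0, 0.0]
contact_force: [0.0, -0.5, -0.5]
gripper_width: 55.6
grasp_force: 0.0
```

```bash
python3 st.py;python3 yel.py r3.pkl; python3 - <<'E'
from plan import *
# handle pose target as at release
r=rot(F,.071);p=np.array([556.3,-97.0,36.9])
up=p-r.apply([0,0,70])
go([(r,up),(r,p)])
W=get_image("wrist");h=cv2.cvtColor(W["color"],cv2.COLOR_BGR2HSV)
m=cv2.inRange(h,(24,150,60),(34,255,255));k,lab,st,ce=cv2.connectedComponentsWithStats(m)
i=1+st[1:,4].argmax();print(st[i],ce[i],onz(W,*ce[i],51))
S=get_image("scene");D=get_image("side")
a=cv2.resize(D["color"][110:220,140:260],None,fx=3.5,fy=3.5,interpolation=cv2.INTER_CUBIC)
e=cv2.resize(S["color"][150:260,235:340],None,fx=3.5,fy=3.5,interpolation=cv2.INTER_CUBIC)
cv2.imwrite("pics/j.png",np.hstack([a,e]))
E
```

```text
clk 19.8 pos [574.7 -77.6 148. ] F [ 0.  -0.5 -0.5] T [-0.04 -0.08 -0.  ] w 55.6
bend rel C: fwd 19.1 lat 21.1 up 122.0; pitch -0.000 phi -0.017
scene yellow [(np.int32(332), (np.float64(203.0), np.float64(113.0))), (np.int32(236), (np.float64(249.4), np.float64(184.7))), (np.int32(233), (np.float64(92.0), np.float64(260.1)))]
   green [(np.int32(219), (np.float64(45.0), np.float64(256.9))), (np.int32(229), (np.float64(108.3), np.float64(262.3)))]
side yellow [(np.int32(126), (np.float64(419.8), np.float64(194.7))), (np.int32(200), (np.float64(260.3), np.float64(206.1))), (np.int32(956), (np.float64(269.6), np.float64(317.7)))]
   green [(np.int32(77), (np.float64(31.1), np.float64(55.8))), (np.int32(48), (np.float64(43.6), np.float64(61.5))), (np.int32(153), (np.float64(196.0), np.float64(174.4))), (np.int32(101), (np.float64(404.9), np.float64(191.4))), (np.int32(124), (np.float64(465.6), np.float64(209.0))), (np.int32(172), (np.float64(360.8), np.float64(254.2)))]
   [ 0.004  0.071 -0.024] [10.  18.4 40.6]  world [555.8 -92.1 106.7]
   [ 0.004  0.071 -0.024] [ 14.9  18.  110.4]  world [556.3 -97.   36.9]
[ 267  132   28   93 2384] [279.66233221 176.68204698] [ 558.05391136 -100.29148407   51.        ]
```

carry_out:
  motion:
    - [0,0.071,-0.024,10,18,40,0.3]
    - [0,0.071,-0.024,13,18,80,0.3]
    - [0,0.071,-0.024,14.5,18,105,0.3]
    - [0,0.071,-0.024,15,18,110.4,0.3]
    - [0,0.071,-0.024,15,18,110.4,0.3]

```text
clock: 20.68
position: [558.8, -92.5, 36.8]
ee_rot: [0.745, -0.666, 0.026, 0.025]
contact_force: [-0.1, -0.1, -0.6]
gripper_width: 55.3
grasp_force: 0.0
```

carry_out:
  motion:
    - [0,0,0,0,0,0,-0.4]
    - [0,0,0,0,0,0,-1]
    - [0,0,0,0,0,0,-1]
    - [0,0,0,0,0,0,-1]

```text
clock: 21.18
position: [558.8, -93.2, 37.5]
ee_rot: [0.744, -0.667, 0.026, 0.024]
contact_force: [0.5, 1.6, 5.6]
gripper_width: 22.4
grasp_force: 60.0
```

```bash
python3 st.py; python3 - <<'E'
from plan import *
s=read_state();r=R.from_quat(s["ee_rot"]);q=s["position"]+r.apply(BEND)-C
b=lambda ph,u:bendat(-(q@f),q@l,u)
go([tcp(b(0,q[2]+.8),-.002,p) for p in (.05,.03,.015,.005)])
E
```

```text
clk 21.175 pos [558.8 -93.2  37.5] F [0.5 1.6 5.6] T [ 0.65  0.22 -0.32] w 22.4
bend rel C: fwd 3.6 lat -0.4 up -1.7; pitch 0.071 phi 0.005
   [ 0.001 -0.021  0.007] [0.3 1.3 3.1]  world [557.6 -94.   34.3]
   [ 0.001 -0.041  0.007] [0.6 1.3 6.9]  world [557.6 -94.4  30.6]
   [ 0.001 -0.056  0.007] [0.7 1.3 9.7]  world [557.7 -94.7  27.9]
   [ 0.001 -0.066  0.007] [ 0.7  1.3 11.5]  world [557.7 -94.9  26. ]
```

carry_out:
  motion:
    - [0,-0.02,0,0.3,0,3.1,-1]
    - [0,-0.04,0,0.6,0,6.9,-1]
    - [0,-0.055,0,0.7,0,9.7,-1]
    - [0,-0.063,0,0.7,0,11,-1]
    - [0,-0.063,0,0.7,0,11,-1]

```text
clock: 21.8
position: [559.3, -94.5, 26.4]
ee_rot: [0.745, -0.667, 0.003, 0.003]
contact_force: [-0.3, 2.8, 6.0]
gripper_width: 22.8
grasp_force: 60.0
```

```bash
sed -i 's/OFF=np.array(\[4./OFF=np.array([8./' plan.py; python3 st.py; python3 - <<'E'
from plan import *
s=read_state();r=R.from_quat(s["ee_rot"]);q=s["position"]+r.apply(BEND)-C
t0=C+(q@f)*f+(q@l)*l+58*f
def b(ph):
    d=np.array([np.cos(F+ph),np.sin(F+ph),0]);x=t0-58*d;x[2]=C[2]+q[2];return x
go([tcp(b(ph),ph,.008) for ph in (.04,.08,.12,.16,.18)])
E
```

```text
clk 21.8 pos [559.3 -94.5  26.4] F [-0.3  2.8  6. ] T [ 0.99  0.13 -0.22] w 22.8
bend rel C: fwd -0.2 lat -0.1 up -1.1; pitch 0.008 phi 0.006
   [ 0.001 -0.    -0.034] [-0.1 -8.6  0. ]  world [567.8 -93.4  26.4]
   [ 0.001 -0.    -0.074] [ -0.7 -18.1   0. ]  world [577.3 -91.9  26.4]
   [ 0.002 -0.    -0.114] [ -1.6 -27.7  -0. ]  world [586.7 -89.9  26.4]
   [ 0.002 -0.    -0.154] [ -2.8 -37.2  -0. ]  world [596.  -87.6  26.4]
   [ 0.002 -0.    -0.174] [ -3.6 -41.9  -0. ]  world [600.6 -86.3  26.4]
```

carry_out:
  motion:
    - [0,0,-0.017,0,-4.3,0,-1]
    - [0,0,-0.034,-0.1,-8.6,0,-1]
    - [0,0,-0.054,-0.4,-13.4,0,-1]
    - [0,0,-0.074,-0.7,-18,0,-1]
    - [0,0,-0.094,-1.2,-23,0,-1]

```text
clock: 22.42
position: [579.4, -92.1, 25.7]
ee_rot: [0.776, -0.631, 0.001, 0.006]
contact_force: [-3.0, -1.8, 5.7]
gripper_width: 22.7
grasp_force: 59.8
```

carry_out:
  motion:
    - [0,0,-0.02,0,-4.7,0,-1]
    - [0,0,-0.04,0,-9.5,0,-1]
    - [0,0,-0.06,-0.3,-14.2,0,-1]
    - [0,0,-0.08,-0.6,-19,0,-1]
    - [0,0,-0.08,-0.6,-19,0,-1]

```text
clock: 23.05
position: [597.4, -88.3, 25.5]
ee_rot: [0.801, -0.599, 0.0, 0.007]
contact_force: [-4.2, -3.1, 5.4]
gripper_width: 22.6
grasp_force: 59.7
```

```bash
python3 st.py; python3 - <<'E'
from plan import *
s=read_state();r=R.from_quat(s["ee_rot"]);q=s["position"]+r.apply(BEND)-C
b=bendat(-(q@f),q@l,q[2]);ph=.175
go([tcp(b+[0,0,u],ph,p) for p,u in ((.05,.3),(.09,.7),(.13,1),(.17,1),(.21,1),(.25,1),(.29,1),(.33,1.),(.35,1.5))])
E
```

```text
clk 23.05 pos [597.4 -88.3  25.5] F [-4.2 -3.1  5.4] T [-0.84  1.2   0.76] w 22.6
bend rel C: fwd -1.0 lat 6.1 up -2.1; pitch 0.008 phi 0.183
   [0.01  0.042 0.008] [-0.8  1.7 -7.9]  world [595.6 -87.9  33.3]
   [0.01  0.082 0.008] [ -1.9   1.8 -15.5]  world [595.3 -86.8  40.9]
   [0.01  0.122 0.009] [ -3.3   1.8 -23. ]  world [594.9 -85.4  48.4]
   [0.01  0.162 0.009] [ -4.9   1.9 -30.1]  world [594.4 -83.7  55.5]
   [0.01  0.202 0.009] [ -6.9   2.  -37.1]  world [593.9 -81.8  62.5]
   [0.009 0.242 0.009] [ -9.1   2.  -44.1]  world [593.2 -79.6  69.5]
   [0.009 0.282 0.009] [-11.6   2.1 -50.9]  world [592.5 -77.2  76.3]
   [0.009 0.322 0.01 ] [-14.4   2.1 -57.7]  world [591.7 -74.4  83.1]
   [0.009 0.342 0.01 ] [-15.9   2.2 -61.5]  world [591.3 -73.   86.9]
```

carry_out:
  motion:
    - [0,0.021,0,-0.4,0,-4,-1]
    - [0,0.042,0,-0.8,0,-8,-1]
    - [0,0.062,0,-1.3,0,-11.8,-1]
    - [0,0.082,0,-1.9,0,-15.5,-1]
    - [0,0.102,0,-2.6,0,-19.3,-1]

```text
clock: 23.68
position: [597.4, -86.0, 45.1]
ee_rot: [0.8, -0.597, 0.042, 0.037]
contact_force: [-2.1, -6.2, 4.9]
gripper_width: 22.5
grasp_force: 59.5
```

```bash
python3 st.py; python3 yel.py r4.pkl|grep green; python3 - <<'E'
from plan import *
s=read_state();r=R.from_quat(s["ee_rot"]);q=s["position"]+r.apply(BEND)-C
b=bendat(-(q@f),q@l,q[2]);ph=.182
go([tcp(b+[0,0,u],ph,p) for p,u in ((.15,.3),(.19,.6),(.23,1),(.27,1.5),(.31,2),(.35,3))])
E
```

```text
clk 23.675 pos [597.4 -86.   45.1] F [-2.1 -6.2  4.9] T [-1.63  0.62  0.77] w 22.5
bend rel C: fwd -1.6 lat 6.7 up -1.2; pitch 0.112 phi 0.184
   green [(np.int32(219), (np.float64(45.0), np.float64(257.0))), (np.int32(228), (np.float64(108.3), np.float64(262.3)))]
   green [(np.int32(154), (np.float64(195.6), np.float64(175.8))), (np.int32(101), (np.float64(404.9), np.float64(191.4))), (np.int32(123), (np.float64(465.6), np.float64(209.0))), (np.int32(95), (np.float64(352.9), np.float64(254.0))), (np.int32(71), (np.float64(370.2), np.float64(255.5)))]
   [0.009 0.038 0.003] [-0.7  0.7 -7.1]  world [596.3 -84.7  52.3]
   [0.009 0.078 0.003] [ -1.7   0.8 -14.7]  world [595.7 -82.9  59.7]
   [0.009 0.118 0.003] [ -3.    0.9 -22.3]  world [595.1 -80.9  67.1]
   [0.009 0.158 0.004] [ -4.6   0.9 -29.9]  world [594.5 -78.5  74.5]
   [0.009 0.198 0.004] [ -6.5   1.  -37.4]  world [593.7 -75.9  81.8]
   [0.009 0.238 0.004] [ -8.6   1.1 -45.4]  world [592.9 -73.1  89.4]
```

carry_out:
  motion:
    - [0,0.019,0,-0.3,0,-3.5,-1]
    - [0,0.038,0,-0.7,0,-7.1,-1]
    - [0,0.058,0,-1.2,0,-11,-1]
    - [0,0.078,0,-1.7,0,-14.7,-1]
    - [0,0.078,0,-1.7,0,-14.7,-1]

```text
clock: 24.4
position: [597.2, -80.8, 58.5]
ee_rot: [0.797, -0.597, 0.073, 0.059]
contact_force: [-0.4, 0.1, -1.0]
gripper_width: 22.3
grasp_force: 58.8
```

```bash
python3 st.py; python3 yel.py r5.pkl|grep green
```

```text
clk 24.4 pos [597.2 -80.8  58.5] F [-0.4  0.1 -1. ] T [0.55 0.38 0.1 ] w 22.3
bend rel C: fwd 0.6 lat 8.2 up -1.1; pitch 0.187 phi 0.181
   green [(np.int32(221), (np.float64(45.0), np.float64(256.8))), (np.int32(228), (np.float64(108.3), np.float64(262.3)))]
   green [(np.int32(152), (np.float64(195.8), np.float64(175.8))), (np.int32(101), (np.float64(404.9), np.float64(191.4))), (np.int32(125), (np.float64(465.6), np.float64(209.1))), (np.int32(97), (np.float64(353.3), np.float64(253.7))), (np.int32(77), (np.float64(370.0), np.float64(254.9)))]
```

PSU has settled on the shim (load gone). Raise a bit more and withdraw.

```bash
python3 - <<'E'
from plan import *
s=read_state();r=R.from_quat(s["ee_rot"]);q=s["position"]+r.apply(BEND)-C
b=bendat(-(q@f),q@l,q[2]);ph=.181;d=np.array([np.cos(F+ph),np.sin(F+ph),0])
go([tcp(b-d*k+[0,0,u],ph,p) for k,u,p in ((0,1,.22),(0,2,.26),(12,2.5,.26),(30,4,.26),(50,5,.26),(70,6,.26),(110,25,.26),(150,50,.2))])
E
```

```text
[ 0.006  0.033 -0.   ] [-0.4  0.  -7. ]  world [596.8 -79.2  65.2]
   [ 0.006  0.073 -0.   ] [ -1.3   0.1 -15.2]  world [596.1 -77.   73.1]
   [ 0.006  0.073 -0.   ] [ 10.6   0.1 -13.5]  world [599.5 -88.5  73.6]
   [ 0.006  0.073 -0.   ] [ 28.6   0.1 -11.6]  world [ 604.6 -105.8   75.1]
   [ 0.006  0.073 -0.   ] [48.4  0.  -8.9]  world [ 610.2 -124.9   76.1]
   [ 0.006  0.073 -0.   ] [68.2  0.  -6.1]  world [ 615.8 -144.1   77.1]
   [ 0.006  0.073 -0.   ] [ 1.111e+02  1.000e-01 -1.740e+01]  world [ 627.1 -182.5   96.1]
   [ 0.006  0.013 -0.   ] [ 1.565e+02  1.000e-01 -2.360e+01]  world [ 639.3 -224.2  110.7]
```

carry_out:
  motion:
    - [0,0.033,0,-0.4,0,-7,-1]
    - [0,0.073,0,-1.3,0,-15,-1]
    - [0,0.073,0,10.6,0,-13.5,-1]
    - [0,0.073,0,28.6,0,-11.6,-1]
    - [0,0.073,0,48.4,0,-8.9,-1]

```text
clock: 25.12
position: [611.1, -126.5, 76.5]
ee_rot: [0.793, -0.595, 0.102, 0.08]
contact_force: [-0.1, -0.2, -3.6]
gripper_width: 22.6
grasp_force: 58.8
```

carry_out:
  motion:
    - [0,0,0,20,0,1,-1]
    - [0,0,0,45,0,-6,-1]
    - [0,0,0,75,0,-20,-1]
    - [0,0,0,105,0,-35,-1]
    - [0,0,0,105,0,-35,-1]

```text
clock: 25.75
position: [638.2, -216.5, 139.4]
ee_rot: [0.792, -0.597, 0.104, 0.079]
contact_force: [0.8, -0.1, -3.2]
gripper_width: 22.4
grasp_force: 58.9
```

```bash
python3 st.py; python3 - <<'E'
from plan import *
for z in (80,24,21): go([(rot(1.6,0),np.array([680,-220.,z]))])
I=get_image("side");h=cv2.cvtColor(I["color"],cv2.COLOR_BGR2HSV)
S=get_image("scene")
a=cv2.resize(I["color"][115:215,140:260],None,fx=3.5,fy=3.5,interpolation=cv2.INTER_CUBIC)
e=cv2.resize(S["color"][150:250,275:380],None,fx=3.5,fy=3.5,interpolation=cv2.INTER_CUBIC)
cv2.imwrite("pics/k.png",np.hstack([a,e]))
E
```

```text
clk 25.75 pos [ 638.2 -216.5  139.4] F [ 0.8 -0.1 -3.2] T [ 0.61  0.18 -0.01] w 22.4
bend rel C: fwd -142.6 lat 36.7 up 66.9; pitch 0.261 phi 0.176
   [-0.032 -0.26   0.249] [ -0.9 -39.2  61.2]  world [ 680. -220.   80.]
   [-0.032 -0.26   0.249] [-15.4 -39.2 115.3]  world [ 680. -220.   24.]
   [-0.032 -0.26   0.249] [-16.2 -39.2 118.2]  world [ 680. -220.   21.]
```

View pics/k.png

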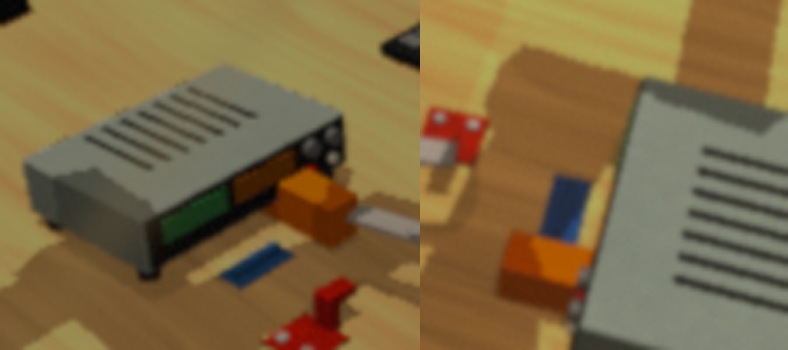

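The shim's step is up against the front panel (orange block at (315,205)/(545,265)), PSU propped, and the bar is out. Lay the bar down.

carry_out:
  motion:
    - [-0.01,-0.09,0.08,0,-15,15,-1]
    - [-0.02,-0.18,0.17,0,-30,35,-1]
    - [-0.032,-0.26,0.249,-1,-39,60,-1]
    - [-0.032,-0.26,0.249,-10,-39,95,-1]
    - [-0.032,-0.26,0.249,-15,-39,113,-1]

```text
clock: 26.48
position: [675.2, -216.6, 22.7]
ee_rot: [0.719, -0.695, -0.005, 0.005]
contact_force: [-20.3, 14.2, 59.9]
gripper_width: 23.1
grasp_force: 68.3
```

carry_out:
  motion:
    - [0,0,0,0,0,0,-1]
    - [0,0,0,0,0,0,-1]

```text
clock: 26.72
position: [677.5, -216.4, 24.1]
ee_rot: [0.719, -0.695, -0.002, 0.002]
contact_force: [0.3, -0.1, -3.3]
gripper_width: 22.9
grasp_force: 60.1
```

```bash
python3 st.py
```

```text
clk 26.725 pos [ 677.5 -216.4   24.1] F [ 0.3 -0.1 -3.3] T [-0.09  0.01  0.03] w 22.9
bend rel C: fwd -134.0 lat 118.5 up -1.9; pitch 0.000 phi -0.070
```

carry_out:
  motion:
    - [0,0,0,0,0,0.8,-1]
    - [0,0,0,0,0,1.6,-1]
    - [0,0,0,0,0,1.6,-1]

```text
clock: 27.1
position: [677.8, -216.9, 23.1]
ee_rot: [0.719, -0.695, -0.001, 0.002]
contact_force: [-1.0, 1.3, -1.9]
gripper_width: 22.9
grasp_force: 60.2
```

carry_out:
  motion:
    - [0,0,0,0,0,0,-0.6]
    - [0,0,0,0,0,0,-0.2]
    - [0,0,0,0,0,0,0.3]
    - [0,0,0,0,0,0,0.4]

```text
clock: 27.6
position: [678.2, -217.1, 23.3]
ee_rot: [0.719, -0.695, -0.001, 0.001]
contact_force: [-0.2, 0.2, 0.2]
gripper_width: 59.6
grasp_force: 0.0
```

carry_out:
  motion:
    - [0,0,0,0,0,-20,0.4]
    - [0,0,0,0,0,-60,0.4]
    - [0,0,0,0,0,-115,0.4]
    - [0,0,0,0,0,-150,0.4]
    - [0,0,0,0,0,-150,0.4]

```text
clock: 28.22
position: [680.7, -217.4, 179.6]
ee_rot: [0.719, -0.695, 0.003, -0.001]
contact_force: [0.1, -0.5, -1.0]
gripper_width: 59.7
grasp_force: 0.0
```

```bash
python3 st.py; python3 yel.py r6.pkl; python3 - <<'E'
from plan import *
import pickle
o=pickle.load(open("r6.pkl","rb"))
# handle position check + shim orange position vs r3
for f_ in("r3.pkl","r6.pkl"):
    I=pickle.load(open(f_,"rb"))["side"];h=cv2.cvtColor(I["color"],cv2.COLOR_BGR2HSV);m=cv2.inRange(h,(8,180,60),(17,255,255));k,lab,st,ce=cv2.connectedComponentsWithStats(m);print([(st[i,4],np.round(ce[i],1)) for i in range(1,k) if st[i,4]>60])
print(proj(o["side"],[[677,-220,20]]),proj(o["scene"],[[677,-220,20]]))
E
```

```text
clk 28.225 pos [ 680.7 -217.4  179.6] F [ 0.1 -0.5 -1. ] T [-0.02  0.05  0.01] w 59.7
bend rel C: fwd -135.5 lat 121.8 up 153.0; pitch 0.003 phi -0.071
scene yellow [(np.int32(77), (np.float64(200.9), np.float64(112.0))), (np.int32(100), (np.float64(195.8), np.float64(120.9))), (np.int32(170), (np.float64(184.7), np.float64(205.8))), (np.int32(42), (np.float64(204.0), np.float64(212.0))), (np.int32(235), (np.float64(92.0), np.float64(260.2)))]
   green [(np.int32(222), (np.float64(45.0), np.float64(256.9))), (np.int32(229), (np.float64(108.4), np.float64(262.2)))]
side yellow [(np.int32(127), (np.float64(419.7), np.float64(194.8))), (np.int32(196), (np.float64(325.4), np.float64(212.9))), (np.int32(970), (np.float64(270.1), np.float64(317.6)))]
   green [(np.int32(334), (np.float64(18.4), np.float64(59.8))), (np.int32(149), (np.float64(195.6), np.float64(175.8))), (np.int32(100), (np.float64(404.9), np.float64(191.3))), (np.int32(126), (np.float64(465.6), np.float64(209.0))), (np.int32(100), (np.float64(354.2), np.float64(253.6))), (np.int32(76), (np.float64(370.0), np.float64(256.0)))]
[(np.int32(135), array([30.2, 77.5])), (np.int32(79), array([214.9, 163.5])), (np.int32(416), array([229.4, 173.7]))]
[(np.int32(493), array([227.2, 172.1]))]
[[324.25597675 213.78193742]] [[191.49012065 208.64650573]]
```

```bash
python3 -c "
from bench import *
print(job_done())"
```

```text
the job is handed in; nothing more can be done
None
```

The job was handed in at about 28 s of the 67 s. The power supply's front rests on the orange shim with the step against the front panel, and the pry bar lies flat and clear on the desk. While I was laying the bar down it bumped the desk, with a wrist force of about 63 N (limit 120 N). I haven't seen the verdict.

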